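# Select the channel of the mounted feed horn and start its measurement

### The arm

A 6-joint arm with a two-finger parallel gripper is mounted at the origin on the work surface. World frame = base frame: x ahead of the robot, y to its left, z up, the work surface at z = 0. Lengths are in mm, angles in rad, forces in N, time in s.
With the tool pointing down it reaches from about 325 to 775 mm from the base axis. Payload 9.3 kg.
Tool frame: the origin (TCP) lies at the very end of the fingers, on their centre line; the grasp point (between the pads) lies ctrl.grip_depth behind it (ctrl.grip_depth is the distance from the TCP to the grasp point, in mm); z points along the fingers, x is the direction in which the jaws open and shut, and the axes are right-handed (so a half turn about z gives the same grasp; the last joint's range is limited). The gripper opens to 85 mm and grips with 20 to 120 N. Pads are 22 mm wide; open, the fingers measure 114 mm over their backs; the gripper's body (76 mm by 85 mm) begins 54 mm behind the grasp point. The pads swing forward as they close: fully open they stand 13 mm farther back than shut.
Start: joints at [1.192, 0.259, 0.021, 1.334, 0, 1.418], TCP at [123.139, 536.035, 231.279] pointing down, gripper open.
Joint ranges: [-3.04, 3.04], [-0.91, 1.82], [-1.04, 1.36], [-1.92, 1.95], [-1.52, 1.45], [-3.14, 3.14]. Speed limits (rad/s): [2.22, 2.22, 2.79, 3.14, 3.14, 3.14].

### API

Orientations are given as a rotation vector (axis times angle).
In Python, from rig import ctrl, viewer gives the robot as it stands.
- The arm moves only by the tool carry_out, never from a script. Its argument "series" is a list of rows, each a list of 2 entries, a list of its own where there are three numbers: the shift along the tool's x, y, z in cm, then the turn about the tool's z in degrees. In form: [[[dx, dy, dz], twist], ...]. A call has 1 to 10 rows; each row is the pose to reach, as a shift and turn from the pose commanded when the call began, along the tool's axes at that moment; what a row does not reach only later rows make up. A row lasts 1/10 s, in which the tool goes at most 50 mm and 8.59 degrees, less where a joint would pass 70% of its speed; a pose out of reach is approached as far as the arm can. A call with a gripper value outside its range is refused whole. "claw" is the closure in counts, from 0 (fully open) to 255 (shut), set as the call begins (left out, the last holds). The fingers move at their own pace and stop on an object; "squeeze" is the grip in N (left out, the last holds). Time passes only in rows, so rows that repeat a pose let the fingers close. It gives the time, the measured TCP pose, the force and the opening at its end, in the units of the state.
- ctrl.get_state(): the state, without advancing time (a new reading comes with each control period).
- viewer.grab_frame(name): name is "scene" or "side" or "wrist"; returns the picture (480x640x3 uint8, blue, green, red); there is no depth.
- viewer.get_calibration(name): a dict with "K" (3x3 intrinsics, pixels), "position" and "attitude" of the camera in the world. Camera axes: x right, y up, looking along -z (the intrinsics and any distortion apply to the point x, -y, -z); pixel columns grow to the right and rows downward; lengths in mm; the calibration is good to about 2 mm. A picture is of the moment at which its call begins: read the wrist's pose just before it. get_calibration takes no time and is no camera call; for the wrist camera it gives the pose at the moment of the call.
- ctrl.hand_in(): hands the job in, once; it reports no verdict.
The state is a dict: "t": time; "qpos": joint angles; "dq": joint speeds; "joint_efforts": joint torques, N m; "tool_pos": TCP position; "eef_rot": TCP orientation; "contact_force": force on the tool from outside, world axes, zero at the start; "ft_torque": the same for the moment, N m; "opening": opening from 0.0 (shut) to 1.0 (fully open).
Only numpy, scipy, OpenCV 4.12 (cv2) and the standard library are available. Lean on these libraries where they do the work, as an engineer would, in place of code of your own. Each camera call takes 0.05 s, during which the arm holds its last target.

### The job

On the selector box, push the orange lever round clockwise with a fingertip, click by click, until it has clicked into the position that points at the small gold horn standing on the box; do not run past that position and do not grip the lever. Then press the blue button on the box fully down to start the measurement and let it come up again. Leave the loose things lying about where they are.

Things in the scene. Friction and masses are not known exactly. Their poses are not given: they have to be found in the camera images.
- selector_box: Fixed metal box with a dark top, 270 x 270 x 60 mm high; origin at the centre of its underside, on the table; z up, x away from the robot at yaw 0 (yaw varies by 20 degrees either way). The lever turns about the upright axis through its centre. Eight ports lie 100 mm from that axis; black caps 30 mm across, 9 mm high, cover all but one. A steel boss 48 mm across, 5 mm high lies under the lever.
- selector (a joint): Angle of the orange lever, rad: 0 at the first position, growing clockwise seen from above. It points (126 degrees - this angle) from the box's x axis towards its y axis. Detents every 36 degrees (0.628 rad): eight positions, 0 to 4.40, then end stops. Starts in one of the first three. A click takes about 3 N at 50 mm from the axis; past half-way the lever jumps into the next position and stays.
- lever_end (a point): Middle of the lever's end face, 70 mm from its axis, 18 mm above the box's top; x outward along the lever, z up, y to its anticlockwise side. Orange bar with a white line on top, 70 mm ahead of its axis and 18 mm behind, 14 mm wide, 6 to 30 mm above the box's top. Pushing its anticlockwise (+y) side turns it clockwise. Squeezing both sides counts as gripping.
- gold_horn: Small gold horn fixed on the box at the fifth, sixth or seventh port (varies): 18, 54 or 90 degrees clockwise of the box's x axis, 100 mm from the lever's axis. 34 mm diameter, 40 mm high; origin at the centre of its underside, on the box's top. It marks the wanted position of the lever (lever angle 2.51, 3.14 or 3.77 rad).
- start_button_top (a point): Centre of the top of the round blue push button (28 mm diameter, black housing), standing 22 mm proud of the box's top, 107 mm from the lever's axis on the robot's side (the box's -x). It goes straight down 6 mm against a spring of 5 N and comes up by itself.
- start_button (a joint): Travel of the blue button, m: 0 up, 0.006 fully down. Must not be pressed before the lever is in place.
- coupler: Bystander: loose steel coupler, 26 mm diameter, 24 mm high, standing on the far left corner of the box's top, 158 mm from the lever's axis; origin under its centre.
- spare_horn_a: Bystander: loose gold horn 42 mm diameter, 65 mm high, standing on the table to the left of the box; origin under its centre.
- spare_horn_b: Bystander: loose gold horn 36 mm diameter, 55 mm high, standing on the table beyond the box; origin under its centre.
- screwdriver: Bystander: loose screwdriver 170 mm long, lying on the table to the right of the box.
- bracket: Bystander: loose aluminium angle bracket 50 x 90 x 35 mm high, on the table to the left in front of the robot; origin under its centre.
- screw_jar: Bystander: loose amber jar 44 mm diameter, 55 mm high, on the table to the right in front of the robot; origin under its centre.

How it is judged (in metres and radians):
On the way, in this order (a step that is already met when the one before it is completed fails the run):
1. the lever has clicked into the position of the gold horn and rests there (y of gold_horn in the frame of lever_end between -0.013 and 0.013 m and x of gold_horn in the frame of lever_end above 0 m and velocity of joint selector between -0.1 and 0.1 rad/s), for 0.2 s.
2. the blue button is pressed fully down (value of joint start_button above 0.0045 m), for 0.05 s.
At the end, for the whole second after the job is handed in: The lever rests in the detent that points at the gold horn (the horn's centre within 13 mm of the lever's centre line, ahead of its end), and the blue button is up again (within 1 mm) after having been pressed at least 4.5 mm (all of step 1 and value of joint start_button below 0.001 m); the robot touches nothing.
It fails at once if the lever runs past the gold horn's position (horn more than 40 mm to the anticlockwise side of the lever's line) (y of gold_horn in the frame of lever_end above 0.04 m and x of gold_horn in the frame of lever_end above -0.07 m).
It fails at once if the lever is gripped (squeezed from both sides with over 1.5 N) (contact force between each of selector_c0, selector_c1 and the fingers above 1.5 N).
It fails at once if the button is pressed while the lever is not in the gold horn's position (value of joint start_button above 0.003 m and not (y of gold_horn in the frame of lever_end between -0.013 and 0.013 m and x of gold_horn in the frame of lever_end above 0 m)).
It fails at once if a loose bystander is moved by more than 15 mm or lifted (distance of any of coupler, spare_horn_a, spare_horn_b, screwdriver, bracket, screw_jar from where it was at the start of the episode above 0.015 m).
It also fails if it takes over 61 s, if anything falls off the work surface, if the arm or the gripper's body presses on something with over 40 N, if the wrist force passes 120 N, or if a joint passes its speed limit or range.

## Working session

There is one attempt and no reset: what is moved stays moved. The work goes in short steps, Python scripts to look and compute and a tool call to move; the robot and the scene stay as the last step left them, time stands still between calls to the robot, and variables do not carry over. Pictures are saved under pics/ and viewed, and the job is handed in when it is done.

Besides the shell and the picture viewer there is one more tool, called by a JSON object that holds its "fn" and its "kwargs". carry_out: Moves the arm, as the interface text tells. Its arguments: {"type":"object","properties":{"series":{"type":"array","items":{"type":"array"}},"claw":{"type":"number"},"squeeze":{"type":"number"}},"required":["series"]}

```bash
mkdir -p pics; ls; python3 - <<'E'
from rig import ctrl, viewer
import cv2
print(ctrl.get_state(), ctrl.grip_depth)
for n in ("scene","side","wrist"):
    c=viewer.get_calibration(n); print(n,c)
    cv2.imwrite(f"pics/{n}0.png",viewer.grab_frame(n))
E
```

```text
pics
{'t': 0.0, 'qpos': array([1.19242732e+00, 2.59173435e-01, 2.07769126e-02, 1.33370206e+00,
       3.06317059e-06, 1.41821069e+00]), 'dq': array([-1.67273013e-05, -1.04994528e-03, -5.00680343e-04, -1.23264347e-04,
       -1.98200253e-04, -9.27249934e-04]), 'joint_efforts': array([ 4.43848021e-04, -5.55642736e+01,  3.44529068e+01,  1.38034308e-02,
       -3.37653346e-04,  4.80587516e-06]), 'tool_pos': array([123.02127599, 535.78188179, 230.68232343]), 'eef_rot': array([ 2.45704639e+00,  1.95664926e+00, -1.77729716e-03]), 'contact_force': array([ 0.15293437,  0.51342674, -0.20289548]), 'ft_torque': array([ 0.01339031, -0.01894059, -0.01475578]), 'opening': 1.0006894787153215} 18.700000000000003
scene {'K': array([[503.14664209,   0.        , 319.65676045],
       [  0.        , 503.14664209, 245.0381204 ],
       [  0.        ,   0.        ,   1.        ]]), 'position': array([ 988.83946474, -136.0659332 ,  837.66216075]), 'attitude': array([0.4666021 , 0.36731816, 1.2561395 ])}
side {'K': array([[542.69119702,   0.        , 317.32999242],
       [  0.        , 542.69119702, 244.15181816],
       [  0.        ,   0.        ,   1.        ]]), 'position': array([  33.61978918, -862.68098776,  736.93755738]), 'attitude': array([ 0.95038683, -0.2757224 , -0.46854882])}
wrist {'K': array([[362.50418046,   0.        , 315.63585561],
       [  0.        , 362.50418046, 234.02263166],
       [  0.        ,   0.        ,   1.        ]]), 'position': array([ 53.66802218, 550.64417707, 373.42969896]), 'attitude': array([-0.24340048, -0.19208058,  1.33545832])}
```

View pics/scene0.png

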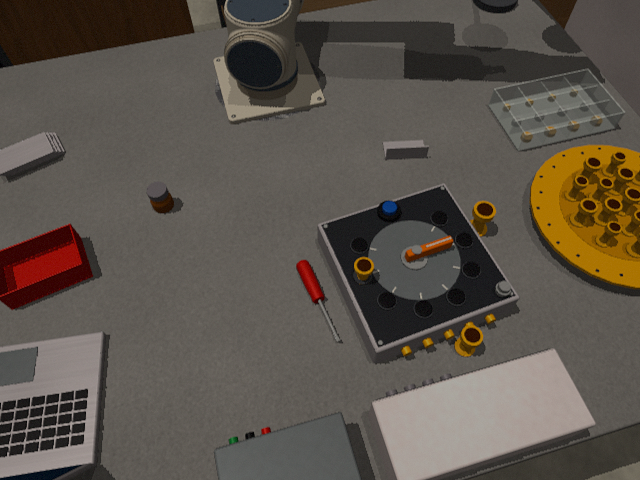

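View pics/side0.png

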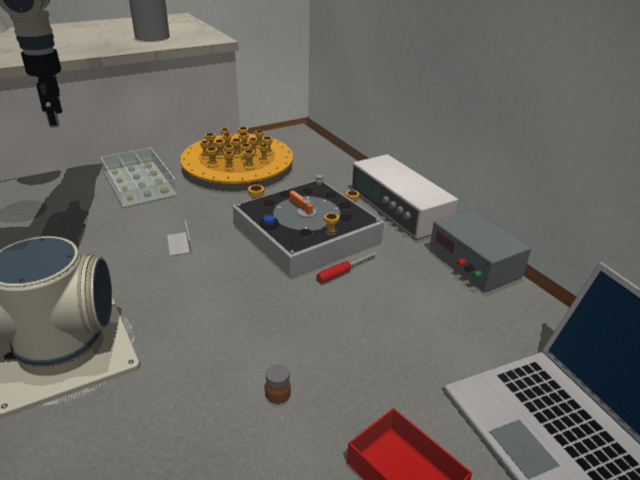

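View pics/wrist0.png

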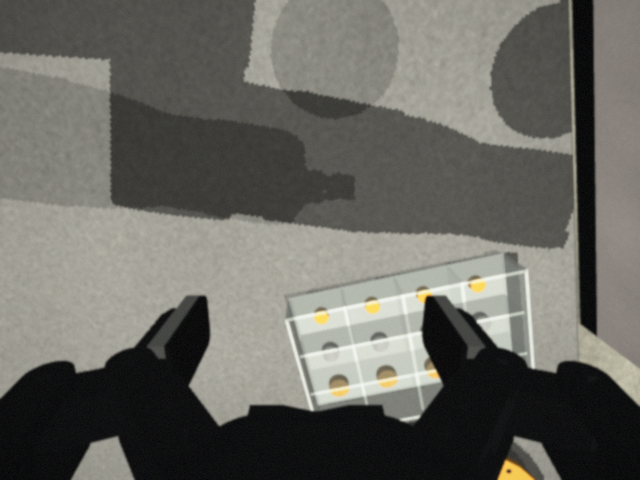

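The scene picture shows the box with the lever axis near (415,256), the lever end near (451,241), the fixed horn at (364,268), the button at (389,208) and the coupler at (503,288). I'll enlarge it to get exact pixels.

```bash
cat > h.py <<'E'
import numpy as np, cv2
from scipy.spatial.transform import Rotation as R
from rig import ctrl, viewer
def back(c,uv,z):
    K=c["K"];d=np.linalg.inv(K)@[uv[0],uv[1],1]; d=np.array([d[0],-d[1],-d[2]])
    d=R.from_rotvec(c["attitude"]).apply(d); p=np.array(c["position"]); return p+d*(z-p[2])/d[2]
def proj(c,P):
    q=R.from_rotvec(c["attitude"]).inv().apply(np.array(P)-c["position"]); q=q*[1,-1,-1]; u=c["K"]@q; return u[:2]/u[2]
E
python3 - <<'E'
import cv2
i=cv2.imread("pics/scene0.png")[170:370,310:530]
cv2.imwrite("pics/sc_zoom.png",cv2.resize(i,(660,600),interpolation=cv2.INTER_CUBIC))
i=cv2.imread("pics/side0.png")[165:285,225:395]
cv2.imwrite("pics/si_zoom.png",cv2.resize(i,(680,480),interpolation=cv2.INTER_CUBIC))
E
```

```text
(no output)
```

View pics/sc_zoom.png

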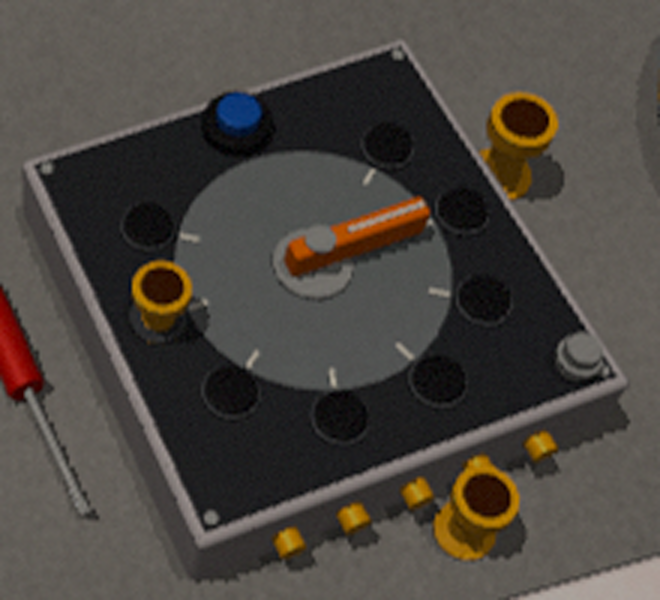

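View pics/si_zoom.png

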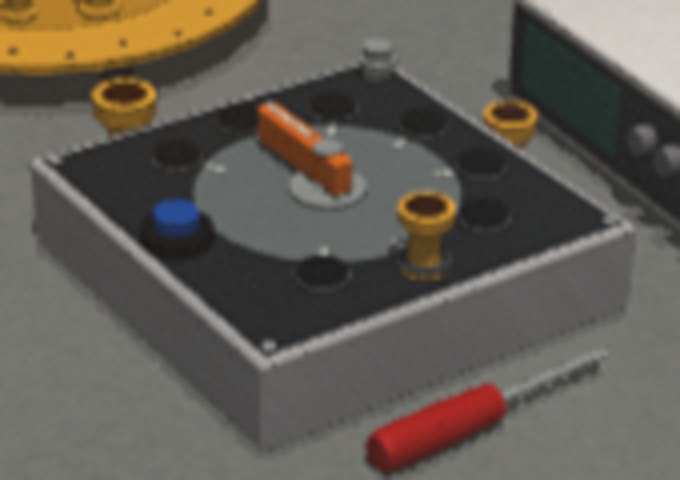

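Zoomed: the caps are at ports 1–6 and 8, the horn is at the 7th port and the lever points at the 2nd. That makes five clicks. Next I'll fit the box pose.

```bash
cat > fit.py <<'E'
from h import *
from scipy.optimize import least_squares
cs=viewer.get_calibration("scene"); cd=viewer.get_calibration("side")
Z=lambda x,y:(x/3+310-.33,y/3+170-.33)
S=lambda x,y:(x/4+225-.4,y/4+165-.4)
def port(k,z=9): a=np.radians(126-36*k); return [100*np.cos(a),100*np.sin(a),60+z]
obs=[(cs,Z(403,42),[-135,135,60]),(cs,Z(27,163),[-135,-135,60]),(cs,Z(203,547),[135,-135,60]),(cs,Z(626,381),[135,135,60]),
(cs,Z(240,112),[-107,0,82])]+[(cs,Z(*p),port(k)) for k,p in enumerate([(388,143),(462,210),(485,298),(438,378),(341,415),(231,390)])]+[(cs,Z(162,288),port(6,40)),(cs,Z(149,224),port(7))]
obs+=[(cd,S(36,163),[-135,135,60]),(cd,S(264,360),[-135,-135,60]),(cd,S(632,230),[135,-135,60]),(cd,S(177,216),[-107,0,82]),(cd,S(427,207),port(6,40))]
def w(p,l): c,s=np.cos(p[2]),np.sin(p[2]); return np.array([p[0]+c*l[0]-s*l[1],p[1]+s*l[0]+c*l[1],l[2]])
f=lambda p:np.concatenate([proj(c,w(p,l))-uv for c,uv,l in obs])
r=least_squares(f,[550,0,0.1],loss='soft_l1')
print(r.x,np.degrees(r.x[2]));print(f(r.x).reshape(-1,2).round(1).tolist())
# from each cam
P=r.x
E
python3 - <<'E'
from fit import *
n=13
for sl,nm in((slice(0,13),'scene'),(slice(13,None),'side')):
    o=obs[sl]; q=least_squares(lambda p:np.concatenate([proj(c,w(p,l))-uv for c,uv,l in o]),[550,0,0.1]).x; print(nm,q)
for k in range(8): print(k,w(P,port(k)).round())
print('btn',w(P,[-107,0,82]))
print('coupler',back(cs,Z(582,350),84)); print('leverend',back(cs,Z(423,205),90))
print('hornA',back(cs,Z(522,117),65),'hornB',back(cs,Z(486,494),55))
E
```

```text
[598.14410666 139.50931119  -6.19125456] -354.7327563946077
[[0.2, -1.8], [-2.9, -0.4], [-1.6, 1.4], [2.5, 1.0], [-0.6, -0.6], [0.1, -0.2], [0.4, -0.8], [-0.0, -0.2], [0.6, 0.2], [0.1, 0.1], [0.1, -0.1], [-0.3, 0.1], [-0.4, -0.0], [-1.9, -1.7], [-0.3, 0.9], [2.0, -2.0], [0.1, -2.3], [0.1, -1.1]]
scene [5.98152207e+02 1.39788439e+02 9.06995421e-02]
side [5.96397750e+02 1.35603892e+02 8.69259354e-02]
0 [532. 215.  69.]
1 [589. 239.  69.]
2 [649. 225.  69.]
3 [690. 179.  69.]
4 [696. 117.  69.]
5 [664.  64.  69.]
6 [607.  40.  69.]
7 [547.  54.  69.]
btn [491.59593082 129.68657106  82.        ]
coupler [701.59904782 255.84515953  84.        ]
leverend [591.73001215 207.10823773  90.        ]
hornA [535.25644287 304.47218745  65.        ] hornB [756.16583468 180.35838257  55.        ]
```

```bash
cat > mv.py <<'E'
from h import *
AX=np.array([598.1,139.5]); YAW=5.25
def to(x,y,z,yaw=YAW,st=None):
    st=st or ctrl.get_state(); Rm=R.from_rotvec(st["eef_rot"]).as_matrix()
    d=Rm.T@(np.array([x,y,z])-st["tool_pos"])/10
    cur=np.degrees(np.arctan2(Rm[1,0],Rm[0,0])); tw=(cur-yaw+180)%360-180
    return d.round(2).tolist(),round(tw,1)
def finger(th,r=45,gap=0,a=14.5,b=11,yaw=YAW):
    """TCP xy for a lever at box angle th deg, finger on anticlockwise side"""
    t=np.radians(th+YAW); u=np.array([np.cos(t),np.sin(t)]); n=np.array([-u[1],u[0]])
    y=np.radians(yaw); ex=np.array([np.cos(y),np.sin(y)]); ey=np.array([ex[1],-ex[0]])
    s=a*abs(n@ex)+b*abs(n@ey)
    return AX+r*u+n*(7+s+gap)
E
python3 -c "
from mv import *
p=finger(90,gap=14); print(p, to(p[0],p[1],190))"
```

```text
[558.63135223 181.06291428] ([-24.82, 50.39, 4.1], np.float64(71.8))
```

{"fn": "carry_out", "kwargs": {"series": [[[-24.8, 50.4, 2], 72], [[-24.8, 50.4, 2], 72], [[-24.8, 50.4, 2], 72], [[-24.8, 50.4, 2], 72], [[-24.8, 50.4, 2], 72], [[-24.8, 50.4, 2], 72], [[-24.8, 50.4, 4], 72], [[-24.8, 50.4, 4], 72], [[-24.8, 50.4, 4], 72], [[-24.8, 50.4, 4], 72]], "claw": 255, "squeeze": 40}}

```text
t: 1.15
tool_pos: [511.1, 219.7, 198.0]
eef_rot: [-3.139, -0.135, 0.0]
contact_force: [-0.5, 0.7, 0.7]
opening: 0.003
```

```bash
python3 - <<'E'
from mv import *
p=finger(90,gap=14); print(p, to(p[0],p[1],190))
cv2.imwrite("pics/w1.png",viewer.grab_frame("wrist"))
E
```

```text
[558.63135223 181.06291428] ([4.4, 4.25, 0.8], np.float64(-0.3))
```

View pics/w1.png

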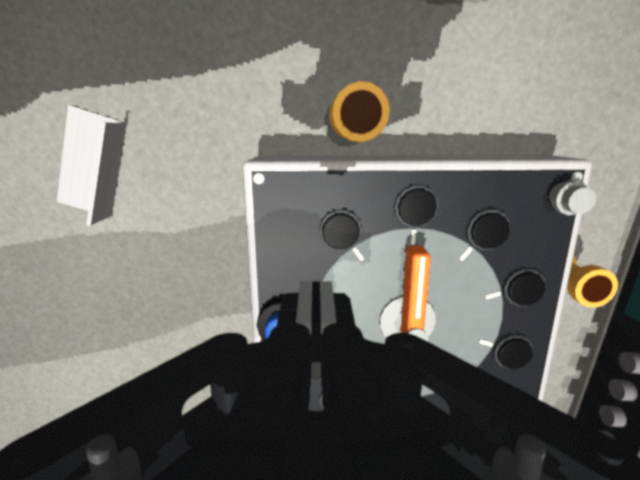

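The wrist picture shows the lever with its end at (418,250), pointing at port 2, and the finger tips at columns 298–334, narrower than I assumed. I'll measure them.

```bash
python3 - <<'E'
from mv import *
c=viewer.get_calibration("wrist"); st=ctrl.get_state(); Rm=R.from_rotvec(st["eef_rot"]).as_matrix()
print(c["position"],st["tool_pos"])
for uv in [(298,284),(334,284),(300,325),(333,325),(281,296),(350,296)]:
  for zt in (0,-10,-25):
    p=back(c,uv,st["tool_pos"][2]-zt); print(uv,zt,(Rm.T@(p-st["tool_pos"])).round(1))
for uv,z in [((340,230),69),((417,205),69),((490,229),69),((525,287),69),((514,351),69),((573,198),84),((595,285),55),((360,112),65)]:
  print(uv,back(c,uv,z).round(1))
for k in range(5):
  t=np.radians(126-36*k+YAW);print(k,AX+100*np.array([np.cos(t),np.sin(t)]))
E
```

```text
[510.95357904 286.32212447 338.90382001] [516.15194423 215.47706598 196.39598172]
(298, 284) 0 [-6.7 -6.1 -0. ]
(298, 284) -10 [ -6.2 -10.7 -10. ]
(298, 284) -25 [ -5.4 -17.5 -25. ]
(334, 284) 0 [ 8.7 -6.1 -0. ]
(334, 284) -10 [  8.1 -10.7 -10. ]
(334, 284) -25 [  7.3 -17.5 -25. ]
(300, 325) 0 [-6.1 13.7  0. ]
(300, 325) -10 [ -5.6   7.7 -10. ]
(300, 325) -25 [ -4.9  -1.1 -25. ]
(333, 325) 0 [ 8.5 13.7  0. ]
(333, 325) -10 [  8.    7.7 -10. ]
(333, 325) -25 [  7.2  -1.1 -25. ]
(281, 296) 0 [-14.2  -0.5  -0. ]
(281, 296) -10 [-13.1  -5.4 -10. ]
(281, 296) -25 [-11.5 -12.8 -25. ]
(350, 296) 0 [15.7 -0.5  0. ]
(350, 296) -10 [ 14.6  -5.4 -10. ]
(350, 296) -25 [ 13.1 -12.8 -25. ]
(340, 230) [536.3 210.8  69. ]
(417, 205) [592.5 235.3  69. ]
(490, 229) [651.9 221.3  69. ]
(525, 287) [691.1 175.5  69. ]
(514, 351) [696.6 115.7  69. ]
(573, 198) [698.  252.5  84. ]
(595, 285) [759.5 176.6  55. ]
(360, 112) [541.9 298.4  65. ]
0 [532.16541849 214.68398075]
1 [588.94983813 239.08049276]
2 [649.22930861 225.44064115]
3 [689.97912101 178.97438564]
4 [695.63423205 117.4302565 ]
```

```bash
sed -i 's/AX=.*; YAW/AX=np.array([598.7,138.0]); YAW/; s/a=14.5,b=11/a=8,b=11/' mv.py; python3 -c "
from mv import *
p=finger(90,gap=17); print(p, to(p[0],p[1],76),ctrl.get_state()['t'])"
```

```text
[562.71666948 179.88316994] ([4.33, 3.91, 12.05], np.float64(-0.4)) 1.2
```

{"fn": "carry_out", "kwargs": {"series": [[[0, 0, 0], 0], [[0, 0, 0], 0], [[0, 0, 0], 0]]}}

```text
t: 1.5
tool_pos: [509.0, 222.1, 198.5]
eef_rot: [-3.138, -0.141, 0.0]
contact_force: [-0.5, 0.3, 0.0]
opening: -0.003
```

```bash
python3 -c "
from mv import *
p=finger(90,gap=17); print(p, to(p[0],p[1],76),ctrl.get_state()['tool_pos'])"
```

```text
[562.71666948 179.88316994] ([4.97, 4.68, 12.25], np.float64(-0.1)) [509.0246946  222.05822435 198.5227042 ]
```

{"fn": "carry_out", "kwargs": {"series": [[[3, 3, 2], 0], [[5, 4.7, 5], 0], [[5, 4.7, 9], 0], [[5, 4.7, 12.2], 0], [[5, 4.7, 12.2], 0], [[5, 4.7, 12.2], 0], [[5, 4.7, 12.2], 0], [[5, 4.7, 12.2], 0]]}}

```text
t: 2.3
tool_pos: [564.7, 179.5, 78.5]
eef_rot: [-3.138, -0.14, -0.005]
contact_force: [0.2, -0.1, 0.2]
opening: -0.0
```

```bash
python3 - <<'E'
from mv import *
st=ctrl.get_state(); print(st["tool_pos"],st["contact_force"])
for th in (90,80,74,69): p=finger(th); print(th,p.round(1),to(p[0],p[1],76))
cv2.imwrite("pics/w2.png",viewer.grab_frame("wrist"))
i=viewer.grab_frame("scene")[170:370,310:530]
cv2.imwrite("pics/s2.png",cv2.resize(i,(660,600),interpolation=cv2.INTER_CUBIC))
E
```

```text
[564.65150763 179.54612823  78.47067474] [ 0.23798345 -0.11851155  0.20652663]
90 [579.6 181.4] ([1.51, -0.06, 0.25], np.float64(-0.1))
80 [585.7 184.2] ([2.14, -0.28, 0.25], np.float64(-0.1))
74 [589.7 185.5] ([2.55, -0.37, 0.26], np.float64(-0.1))
69 [593.2 186.3] ([2.9, -0.42, 0.26], np.float64(-0.1))
```

View pics/w2.png

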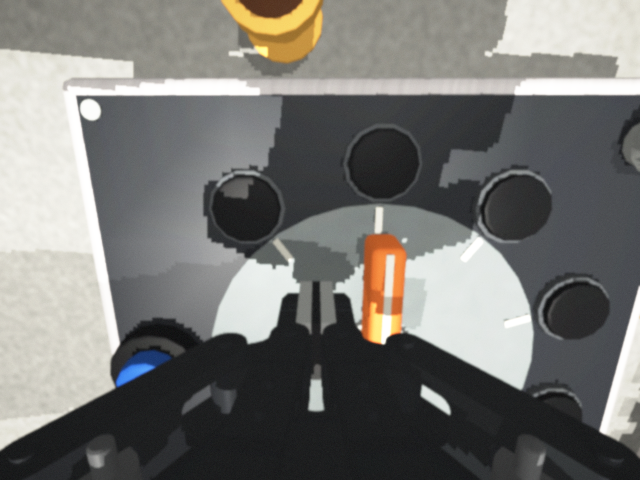

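View pics/s2.png

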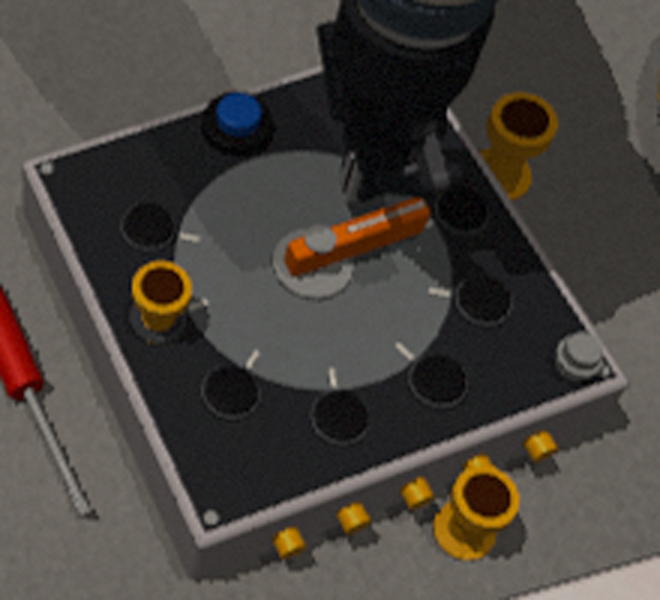

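The finger stands clear on the anticlockwise side of the lever, with nothing touching. Now the first click.

{"fn": "carry_out", "kwargs": {"series": [[[0.8, 0, 0.3], 0], [[1.3, -0.1, 0.3], 0], [[1.7, -0.2, 0.3], 0], [[2.1, -0.3, 0.3], 0], [[2.4, -0.3, 0.3], 0], [[2.7, -0.4, 0.3], 0], [[2.9, -0.4, 0.3], 0], [[2.9, -0.4, 0.3], 0], [[2.9, -0.4, 0.3], 0]]}}

```text
t: 3.3
tool_pos: [592.3, 185.5, 73.3]
eef_rot: [3.139, 0.139, -0.0]
contact_force: [-0.2, 0.6, -0.6]
opening: 0.001
```

```bash
cat > look.py <<'E'
import sys
from mv import *
n=sys.argv[1]
st=ctrl.get_state(); print(st["t"],st["tool_pos"],st["contact_force"])
for th in map(float,sys.argv[2:]): p=finger(th); print(th,p.round(1),to(p[0],p[1],76))
w_=viewer.grab_frame("wrist")
i=viewer.grab_frame("scene")[170:370,310:530]
i=cv2.resize(i,(440,400),interpolation=cv2.INTER_CUBIC)
j=cv2.resize(w_,(360,270)); o=np.zeros((400,800,3),np.uint8); o[:,:440]=i; o[:270,440:]=j
cv2.imwrite(f"pics/{n}.png",o)
E
python3 look.py c1 69 54 44 38 33
```

```text
3.3 [592.31928953 185.48259633  73.33464489] [-0.21430737  0.6115405  -0.61693217]
69.0 [593.2 186.3] ([0.09, -0.07, -0.27], np.float64(-0.2))
54.0 [604.6 186.9] ([1.23, -0.03, -0.27], np.float64(-0.2))
44.0 [612.6 185.5] ([2.02, 0.18, -0.27], np.float64(-0.2))
38.0 [617.4 183.8] ([2.48, 0.39, -0.27], np.float64(-0.2))
33.0 [621.3 182. ] ([2.86, 0.6, -0.27], np.float64(-0.2))
```

View pics/c1.png

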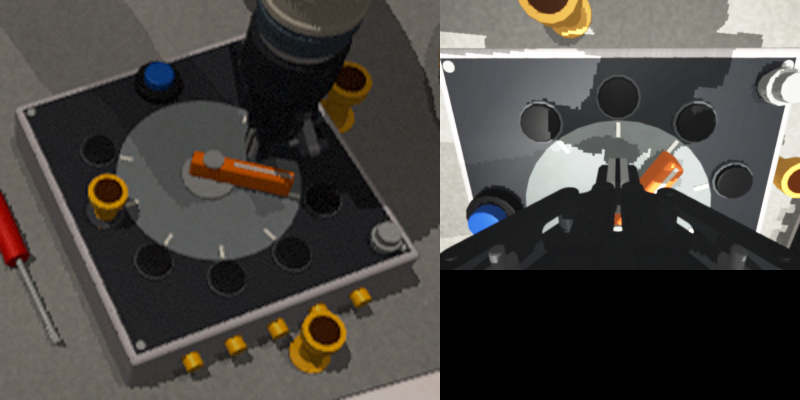

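The lever clicked into position 3 and the finger is no longer loaded. Second click.

{"fn": "carry_out", "kwargs": {"series": [[[0.6, 0, -0.2], 0], [[1.2, 0, -0.3], 0], [[1.6, 0.1, -0.3], 0], [[2.0, 0.2, -0.3], 0], [[2.4, 0.4, -0.3], 0], [[2.6, 0.5, -0.3], 0], [[2.8, 0.6, -0.3], 0], [[2.8, 0.6, -0.3], 0], [[2.8, 0.6, -0.3], 0]]}}

```text
t: 4.3
tool_pos: [620.8, 181.9, 76.4]
eef_rot: [3.139, 0.139, 0.0]
contact_force: [-0.8, -1.0, -0.4]
opening: 0.005
```

```bash
python3 look.py c2 33 18 8 2 -3
```

```text
4.3 [620.75802342 181.92169344  76.36267586] [-0.75964217 -1.00441299 -0.44253395]
33.0 [621.3 182. ] ([0.05, -0.01, 0.04], np.float64(-0.2))
18.0 [632.2 174.1] ([1.07, 0.88, 0.04], np.float64(-0.2))
8.0 [638.1 166.8] ([1.6, 1.66, 0.04], np.float64(-0.2))
2.0 [641.  161.8] ([1.84, 2.18, 0.04], np.float64(-0.2))
-3.0 [642.9 158.2] ([2.0, 2.56, 0.04], np.float64(-0.2))
```

View pics/c2.png

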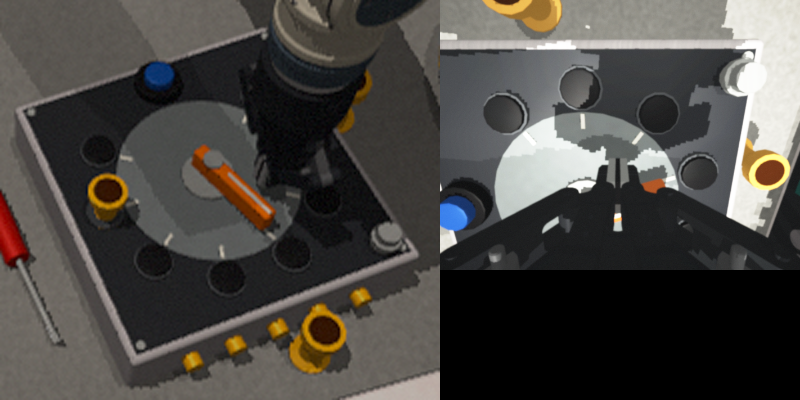

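It is now at position 4 (18°). Third click.

{"fn": "carry_out", "kwargs": {"series": [[[0.5, 0.4, 0], 0], [[1.0, 0.8, 0], 0], [[1.3, 1.2, 0], 0], [[1.6, 1.6, 0], 0], [[1.8, 2.0, 0], 0], [[1.9, 2.3, 0], 0], [[2.0, 2.5, 0], 0], [[2.0, 2.5, 0], 0], [[2.0, 2.5, 0], 0]]}}

```text
t: 5.3
tool_pos: [642.9, 158.8, 76.4]
eef_rot: [3.138, 0.139, 0.0]
contact_force: [-0.7, 0.3, 0.6]
opening: -0.002
```

```bash
python3 look.py c3 -3 -18 -28 -34 -39
```

```text
5.3 [642.93160246 158.76094477  76.41546386] [-0.66408063  0.30957152  0.64631815]
-3.0 [642.9 158.2] ([-0.0, 0.06, 0.04], np.float64(-0.2))
-18.0 [647.  147.5] ([0.31, 1.16, 0.04], np.float64(-0.2))
-28.0 [648.1 139.5] ([0.35, 1.97, 0.04], np.float64(-0.2))
-34.0 [648.1 134.4] ([0.3, 2.47, 0.04], np.float64(-0.2))
-39.0 [647.6 130.1] ([0.21, 2.89, 0.04], np.float64(-0.2))
```

View pics/c3.png

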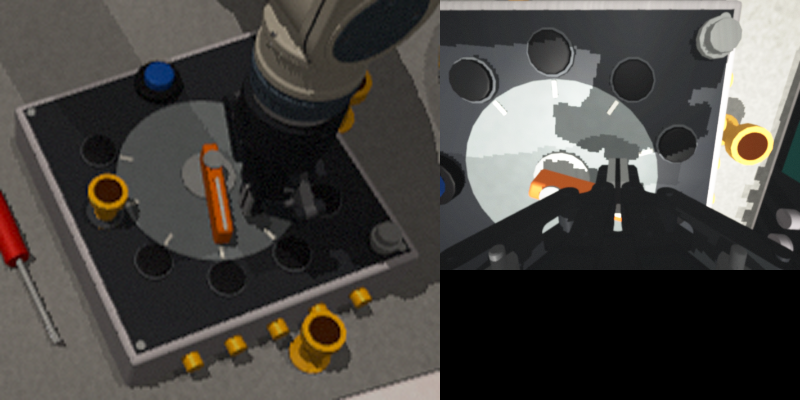

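Position 5 (-18°). Fourth click.

{"fn": "carry_out", "kwargs": {"series": [[[0.2, 0.6, 0], 0], [[0.3, 1.1, 0], 0], [[0.3, 1.6, 0], 0], [[0.3, 2.0, 0], 0], [[0.3, 2.4, 0], 0], [[0.2, 2.7, 0], 0], [[0.2, 2.9, 0], 0], [[0.2, 2.9, 0], 0], [[0.2, 2.9, 0], 0]]}}

```text
t: 6.3
tool_pos: [647.5, 130.0, 76.4]
eef_rot: [3.138, 0.138, 0.0]
contact_force: [-0.3, 0.2, -0.1]
opening: -0.003
```

```bash
python3 look.py c4 -39 -54 -64 -70 -75
```

```text
6.3 [647.45064018 130.00750236  76.35491278] [-0.31009883  0.17309727 -0.07366268]
-39.0 [647.6 130.1] ([0.01, -0.01, 0.04], np.float64(-0.2))
-54.0 [643.4 117.3] ([-0.52, 1.23, 0.04], np.float64(-0.2))
-64.0 [638.3 109.4] ([-1.09, 1.97, 0.04], np.float64(-0.2))
-70.0 [634.4 105.1] ([-1.52, 2.37, 0.04], np.float64(-0.2))
-75.0 [630.8 101.9] ([-1.91, 2.66, 0.04], np.float64(-0.2))
```

View pics/c4.png

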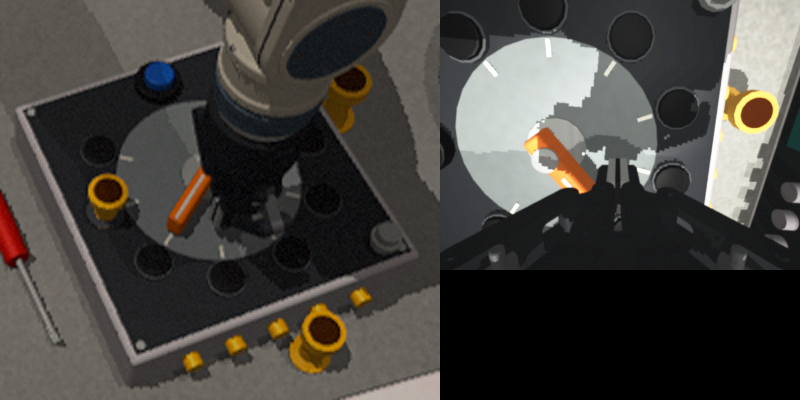

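Position 6 (-54°). Fifth and last click, moving gently.

{"fn": "carry_out", "kwargs": {"series": [[[-0.2, 0.6, 0], 0], [[-0.5, 1.2, 0], 0], [[-0.8, 1.6, 0], 0], [[-1.1, 1.9, 0], 0], [[-1.3, 2.2, 0], 0], [[-1.5, 2.4, 0], 0], [[-1.7, 2.5, 0], 0], [[-1.9, 2.6, 0], 0], [[-1.9, 2.6, 0], 0], [[-1.9, 2.6, 0], 0]]}}

```text
t: 7.4
tool_pos: [630.8, 102.6, 76.4]
eef_rot: [3.138, 0.139, 0.0]
contact_force: [-0.3, 1.1, 0.0]
opening: -0.001
```

```bash
python3 look.py c5 -75
```

```text
7.4 [630.79149283 102.57801286  76.35873257] [-0.31484493  1.07588667  0.04078689]
-75.0 [630.8 101.9] ([-0.01, 0.07, 0.04], np.float64(-0.2))
```

View pics/c5.png

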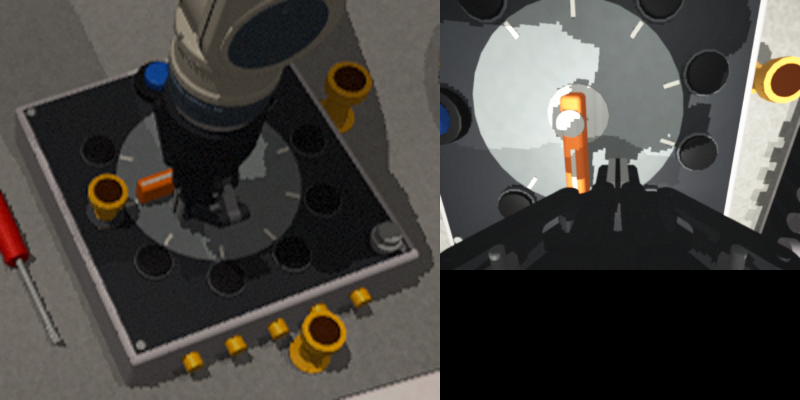

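The lever has clicked to -90°, pointing at the horn. Retreating upwards and heading for the button.

```bash
python3 -c "
from mv import *
print(to(492.1,128.2,140))"
```

```text
([-13.59, -3.77, -6.37], np.float64(-0.2))
```

{"fn": "carry_out", "kwargs": {"series": [[[0.5, -0.5, -2], 0], [[0.5, -0.5, -5], 0], [[0.5, -0.5, -7], 0], [[0.5, -0.5, -8], 0], [[0.5, -0.5, -8], 0]]}}

```text
t: 8.0
tool_pos: [635.9, 108.1, 157.5]
eef_rot: [3.139, 0.139, 0.004]
contact_force: [-0.3, -0.3, -0.5]
opening: -0.002
```

```bash
python3 look.py r1; python3 -c "
from mv import *
print(to(492.1,128.2,130))"
```

```text
8.0 [635.93491216 108.09127945 157.50095389] [-0.26378156 -0.34629666 -0.47587319]
([-14.05, -3.28, 2.55], np.float64(-0.2))
```

View pics/r1.png

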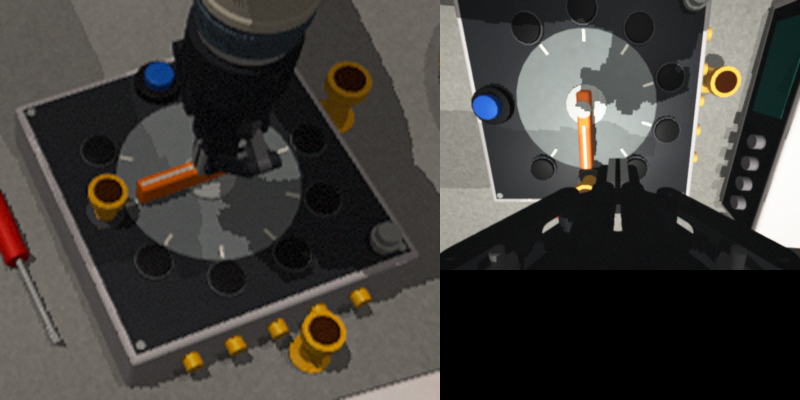

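The lever line runs straight at the horn, and the button is still up. Going above the button.

{"fn": "carry_out", "kwargs": {"series": [[[-4, -1, 0], 0], [[-8, -2, 0], 0], [[-12, -3, 0.5], 0], [[-14, -3.3, 1.5], 0], [[-14, -3.3, 2.5], 0], [[-14, -3.3, 2.5], 0], [[-14, -3.3, 2.5], 0], [[-14, -3.3, 2.5], 0]]}}

```text
t: 8.9
tool_pos: [494.0, 128.3, 131.2]
eef_rot: [3.139, 0.138, 0.0]
contact_force: [-0.1, 0.3, 1.3]
opening: -0.003
```

```bash
python3 look.py b1; python3 -c "
from mv import *
print(to(492.1,128.2,75))
c=viewer.get_calibration('wrist'); i=viewer.grab_frame('wrist'); print(proj(c,[492.1,128.2,82])); cv2.imwrite('pics/b1w.png',i)
h=cv2.cvtColor(i,cv2.COLOR_BGR2HSV); m=cv2.inRange(h,(105,150,60),(125,255,255)); ys,xs=m.nonzero(); print(xs.min(),xs.max(),ys.min(),ys.max())"
```

```text
8.9 [494.00454668 128.3172907  131.18737379] [-0.11161845  0.33506019  1.31852409]
([-0.16, -0.0, 5.63], np.float64(-0.2))
[311.33278731 257.55626382]
287 333 229 278
```

View pics/b1w.png

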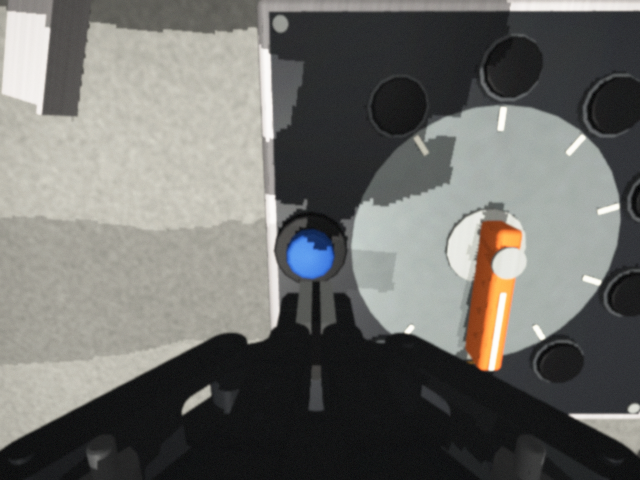

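The button is at (310,254), against a predicted (311,258), so it agrees to about 2 mm. Pressing now.

{"fn": "carry_out", "kwargs": {"series": [[[-0.1, 0, 2.0], 0], [[-0.2, 0, 4.0], 0], [[-0.2, 0, 4.8], 0], [[-0.2, 0, 5.1], 0], [[-0.2, 0, 5.3], 0], [[-0.2, 0, 5.5], 0], [[-0.2, 0, 5.6], 0], [[-0.2, 0, 5.6], 0], [[-0.2, 0, 5.6], 0]]}}

```text
t: 9.95
tool_pos: [491.3, 128.3, 76.1]
eef_rot: [3.138, 0.139, 0.002]
contact_force: [-2.1, -1.2, 5.2]
opening: 0.0
```

```bash
python3 -c "
from mv import *
s=ctrl.get_state();print(s['tool_pos'],s['contact_force'])
cv2.imwrite('pics/b2.png',cv2.resize(viewer.grab_frame('side')[165:285,225:395],(680,480)))"
```

```text
[491.27144588 128.31179896  76.0506079 ] [-2.08672939 -1.23757189  5.15771662]
```

View pics/b2.png

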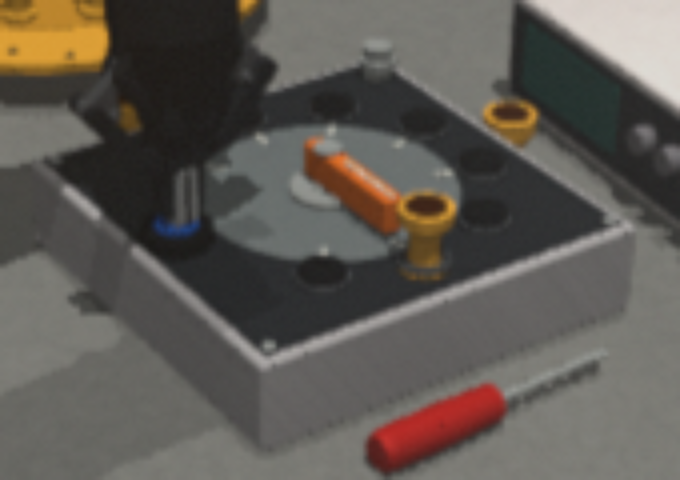

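The force is 5 N at 76.1 mm, roughly the spring alone. I'll press on a little to feel the bottom.

{"fn": "carry_out", "kwargs": {"series": [[[0, 0, 0.1], 0], [[0, 0, 0.2], 0], [[0, 0, 0.3], 0], [[0, 0, 0.3], 0]]}}

```text
t: 10.4
tool_pos: [491.5, 128.3, 75.6]
eef_rot: [3.138, 0.139, 0.006]
contact_force: [-11.7, -1.7, 33.6]
opening: 0.003
```

The force rises steeply to 34 N at 75.6 mm, so the button is on its bottom stop. Releasing and retreating.

{"fn": "carry_out", "kwargs": {"series": [[[0, 0, -0.5], 0], [[0, 0, -2], 0], [[0, 0, -5], 0], [[0, 0, -9], 0], [[0, 0, -12], 0], [[0, 0, -12], 0], [[0, 0, -12], 0], [[0, 0, -12], 0]]}}

```text
t: 11.2
tool_pos: [490.7, 128.3, 191.5]
eef_rot: [3.138, 0.139, -0.002]
contact_force: [0.8, 0.9, -0.1]
opening: 0.001
```

```bash
python3 -c "
from mv import *
s=ctrl.get_state();print(s['t'],s['tool_pos'],s['contact_force'],s['dq'].round(3))
cv2.imwrite('pics/e1.png',cv2.resize(viewer.grab_frame('side')[165:285,225:395],(680,480)))
cv2.imwrite('pics/e2.png',viewer.grab_frame('scene'))"
```

```text
11.2 [490.66032628 128.28874432 191.52144311] [ 0.79906033  0.86992843 -0.05713617] [-0.001  0.01  -0.007  0.001  0.    -0.001]
```

View pics/e1.png

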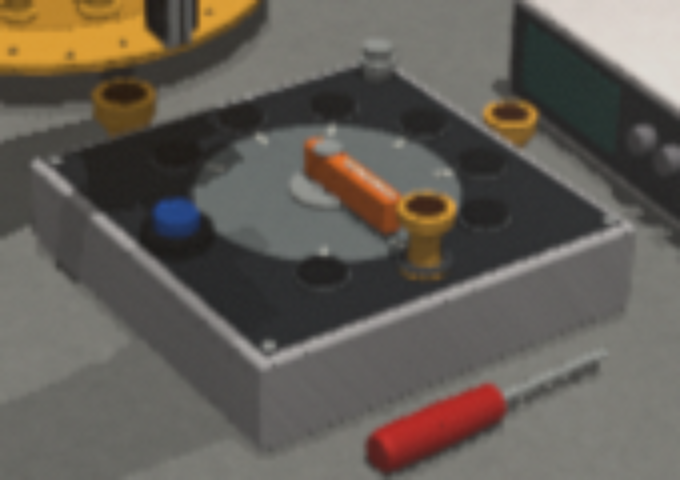

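View pics/e2.png

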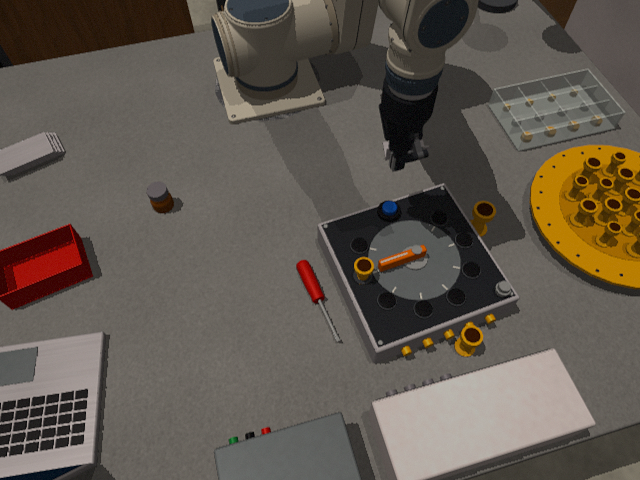

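The lever points at the horn (364,267), the button is up at (389,208), and the visible loose things are where they were. Handing in.

```bash
python3 -c "
from rig import ctrl
print(ctrl.hand_in())"
```

```text
the job is handed in; nothing more can be done
None
```

I pushed the lever clockwise with the shut fingertips from position 2 to the gold horn at position 7. That took five clicks, each checked in the pictures, and the lever was never gripped or run past the horn. I then pressed the blue button down, let it come up, lifted clear and handed the job in at about 11 s of the 61 s allowed. The hand-in reports no verdict.

- **Lever:** the last pictures show it pointing straight at the horn.
- **Button:** the force was 5 N with the fingertip at 76.1 mm, then rose to 34 N at 75.6 mm, which I read as the bottom stop. The last pictures show it up again.
- **Robot:** it was clear of everything at hand-in, with force readings around zero.
- **Loose things:** those visible in the last picture had not moved. The bracket was hidden behind the gripper, so I did not check it at the end; the arm stayed well above it.
- **Measurements:** box position estimates from the three cameras disagreed by up to about 4 mm, so I used a compromise, and this caused no trouble.

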